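# Load the torch cell into the bench charger and select its charging rate

### The job

Take the long battery cell from its wooden rest and load it into the bay of the bench charger: flat end against the sprung contact, push the spring back, tip the stud end down so that the cell lies flat between the two contacts with its stud on the fixed contact, and let go. After that, turn the charger's selector clockwise until its pointer clicks in at the two-bar mark, and let go. Leave the drill, flask, tub and hammer where they are.

Things in the scene. Friction and masses are not known exactly. Their poses are not given: they have to be found in the camera images.
- cell_center (a point): Centre of the loose battery cell: grey cylinder, 32 mm diameter, 110 mm long overall, about 0.2 kg. Its y axis runs along the cylinder to the stud end (steel stud 16 mm diameter, 5 mm long, a steel band beside it); the other end is flat. It may be rolled by any angle. It starts level on the wooden rest, centre 40 mm above the table.
- cell_stud (a point): Centre of the outer face of the cell's stud, 55 mm from the cell's centre along the cell's y axis.
- rest: Fixed wooden rest of the cell: board 80 x 130 x 12 mm on the table; origin under its middle, z up, y along the cell towards its stud. Two V supports, each 14 mm long, at y = -38 and +38 mm, 28 mm to each side in x, carry the cell and reach up to its centre's height (40 mm). Between them the middle 62 mm of the cell is free on both sides.
- charger: Fixed bench charger, grey, 190 mm wide (y). Origin on the table under the panel's top edge; z up, x away from the robot. The sloped selector panel runs from x = -104 mm (25 mm high) up to x = 0 (74 mm high). Behind it, x = 0 to 117 mm, is a deck 20 mm high with the open cell bay on it, along y.
- bay_center (a point): Where the seated cell's centre belongs: 65 mm along x from the charger's origin, 52 mm above the table. Charger axes; the stud goes towards +y. Fixed contact: upright wall, face at y = +55 mm, top 14 mm above this point. Two V supports, each 14 mm long, at y = -38 and +38 mm, 27 mm to each side, reach up to this point's height; between them the sides are open.
- spring_face (a point): Middle of the face of the brass sprung contact, at cell-centre height. Free, it is 49 mm from the bay centre towards -y; it slides along y only. The plate is 32 mm wide, from 14 mm below to 22 mm above this point; the housing behind it is 24 mm higher than this point. Free gap to the fixed contact: 104 mm, so the cell cannot go in level: flat end first and low, tilted about 20 degrees.
- spring_contact (a joint): How far the sprung contact is pressed back (m): 0 free, 0.018 at its stop, 0.006 with the cell seated. It pushes back with 2.4 N when free, plus 0.4 N per mm (about 8 N at 14 mm).
- selector_grip (a point): Point on the selector's turning axis, in the middle of its grip bar. z: the axis, out of the panel, leaning 25 degrees from vertical towards the charger's -x. x: along the bar to its tapered pointer with white line; turns with the knob. Bar 62 mm long (31 each way), 16 mm thick, from 24 mm below to 12 mm above this point, on a 62 mm disc; the panel is 34 mm below this point.
- selector (a joint): Selector angle (rad), growing clockwise seen from outside. Detents: 0 (ring mark, leftmost for the robot), 0.698 (one bar), 1.396 (two bars), 2.094 (three bars). At 1.047 the pointer points straight up the slope. It starts at the ring or one bar. Leaving a detent takes about 0.13 N m; released within about 15 degrees of a detent it springs into it.
- drill: Bystander: cordless drill standing on its battery foot, 200 mm high, loose. Origin at the middle of its underside.
- flask: Bystander: dark green drinking flask, 84 mm in diameter, 215 mm high, loose. Origin at the middle of its underside.
- tub: Bystander: clear open tub of screws, 110 x 170 x 65 mm, loose. Origin at the middle of its underside.
- hammer: Bystander: hammer lying flat, 260 mm long, wooden handle, loose. Origin at the middle of its length, on the table.
Mind the look-alikes: they are no part of the job. Of the things that look like the part that bears cell_center, the largest one is meant.

How it is judged:
On the way, in this order (a step that is already met when the one before it is completed fails the run):
1. the cell lies flat in the bay, stud on the fixed contact and flat end pressing the spring (x of cell_center in the frame of bay_center between -0.005 and 0.005 m and y of cell_center in the frame of bay_center between -0.005 and 0.005 m and z of cell_center in the frame of bay_center between -0.005 and 0.005 m and y of cell_stud in the frame of bay_center above 0.045 m and angle between the y axis of cell_center and the y axis of bay_center, either way round below 0.08 rad and value of joint spring_contact above 0.003 m and contact force between the fingers and cell below 0.1 N), for 0.2 s.
2. the selector stands at the two-bar mark (value of joint selector between 1.276 and 1.516 rad), for 0.2 s.
At the end, for the whole second after the job is handed in: Cell centre within 5 mm of the bay centre on each axis, along the bay within 0.08 rad, stud towards the fixed contact, sprung contact pressed back over 3 mm; selector within 0.12 rad of the two-bar detent (1.396 rad); robot clear; bystanders within 40 mm of their start (all of step 2 and x of cell_center in the frame of bay_center between -0.005 and 0.005 m and y of cell_center in the frame of bay_center between -0.005 and 0.005 m and z of cell_center in the frame of bay_center between -0.005 and 0.005 m and y of cell_stud in the frame of bay_center above 0.045 m and angle between the y axis of cell_center and the y axis of bay_center, either way round below 0.08 rad and value of joint spring_contact above 0.003 m); the robot touches nothing.
It fails at once if a bystander was pushed more than 40 mm or knocked over (distance of any of drill, flask, tub, hammer from where it was at the start of the episode above 0.04 m or angle between any of drill, flask's own z axis and vertical above 0.5 rad).
It also fails if it takes over 58 s, if anything falls off the work surface, if the arm or the gripper's body presses on something with over 40 N, if the wrist force passes 120 N, or if a joint passes its speed limit or range.

### The arm

A 7-joint arm with a two-finger parallel gripper is mounted at the origin on the work surface. World frame = base frame: x ahead of the robot, y to its left, z up, the work surface at z = 0. Lengths are in m, angles in rad, forces in N, time in s.
With the tool pointing down it reaches from about 0.425 to 0.875 m from the base axis. Payload 4.7 kg.
Tool frame: the origin (TCP) lies at the very end of the fingers, on their centre line; the grasp point (between the pads) lies 19 mm behind it; z points along the fingers, y is the direction in which the jaws open and shut (so a half turn about z gives the same grasp; the last joint's range is limited). The gripper opens to 87 mm and grips with 3 to 60 N. Pads are 19 mm wide; open, the fingers measure 117 mm over their backs; the gripper's body (75 mm by 190 mm) begins 51 mm behind the grasp point.
Start: joints at [1.263, 0.321, -0.07, 1.45, 0.023, 1.371, -0.057], TCP at [0.206, -0.617, 0.223] pointing down, gripper open.
Joint ranges: [-2.86, 2.86], [-0.3, 2.09], [-1.38, 1.24], [0.06, 2.45], [-1.56, 4.7], [0.09, 2.05], [-2.69, 2.69]. Speed limits (rad/s): [2.57, 2.57, 3.14, 3.14, 3.14, 3.14, 3.14].

### API

Orientations are given as a rotation vector (axis times angle).
In Python, from bench import ctrl gives the robot as it stands. The module is installed in compiled form; this text tells all that it offers.
- The arm moves only by the tool move_arm, never from a script. Its arguments are lists of equal length, an entry for each row: "dp": the shift along the tool's x, y, z in units of 30 mm (1.0 is 30 mm), a list of three; "turn": the turn about the tool's z in units of 5 degrees (1.0 is 5 degrees); "jaw": the opening, from -1 (shut) to 1 (fully open). A call has 1 to 5 rows; each row is the pose to reach, as a shift and turn from the pose commanded when the call began, along the tool's axes at that moment; what a row does not reach only later rows make up. A row lasts 1/10 s, in which the tool goes at most 50 mm and 8.59 degrees, less where a joint would pass 70% of its speed; a pose out of reach is approached as far as the arm can. A call with a gripper value outside its range is refused whole. The fingers move at their own pace and stop on an object; "grip_force" is the grip in N (left out, the last holds). Time passes only in rows, so rows that repeat a pose let the fingers close. It gives the time, the measured TCP pose, the force and the opening at its end, in the units of the state.
- ctrl.get_state(): the state, without advancing time (a new reading comes with each control period).
- ctrl.get_image(name): name is "scene" or "top"; returns the picture (420x560x3 uint8, red, green, blue); there is no depth.
- ctrl.camera_info(name): a dict with "intrinsics" (3x3 intrinsics, pixels), "dist" ([k1, k2, p1, p2, k3] as OpenCV has them; the pictures are not rectified), "extrinsics" (4x4, takes a point from world to camera coordinates). Camera axes: x right, y up, looking along -z (the intrinsics and any distortion apply to the point x, -y, -z); pixel columns grow to the right and rows downward; lengths in m; the calibration is good to about 2 mm. A picture is of the moment at which its call begins. camera_info takes no time and is no camera call.
- ctrl.close_job(): hands the job in, once; it reports no verdict.
Trained networks look in the newest picture that a camera, given by its name, has taken for a name from the list of things; names that differ only in an ending like _2 or _b are one class to them, and where a whole thing is asked for, a point or a joint stands for the part that bears it (a point fixed in the world has none). Each returns a list of dicts, best first, with "confidence" (0 to 1); they miss things now and then, are a little off and sometimes report something else, mostly with a low value. They report only what shows in the picture. A call takes as long as a camera call. They do not tell look-alikes from the thing itself.
- ctrl.look_for(camera, target): "rect" ([centre column, centre row, width, height] in pixels, round what is visible of it).
- ctrl.masks_of(camera, target): "region" (420x560 bool, what is visible of it) and "rect" ([centre column, centre row, width, height] in pixels, round what is visible of it).
The state is a dict: "time": time; "joint_positions": joint angles; "qd": joint speeds; "joint_torque": joint torques, N m; "position": TCP position; "tool_rot": TCP orientation; "ft_force": force on the tool from outside, world axes, zero at the start; "torque": the same for the moment, N m; "grip_width": opening from 0.0 (shut) to 1.0 (fully open).
Only numpy, scipy, OpenCV 4.12 (cv2) and the standard library are available. Lean on these libraries where they do the work, as an engineer would, in place of code of your own. Each camera call takes 0.05 s, during which the arm holds its last target. There are 200 camera calls.

## Working session

There is one attempt and no reset: what is moved stays moved. The work goes in short steps, Python scripts to look and compute and a tool call to move; the robot and the scene stay as the last step left them, time stands still between calls to the robot, and variables do not carry over. Pictures are saved under pics/ and viewed, about 8 in all and at most 12, crops included, and the job is handed in when it is done.

Besides the shell and the picture viewer there is one more tool, called after "Call:" as name(argument=value, ...) on one line, values as JSON. move_arm: Moves the arm, as the interface text tells. Its arguments: {"type":"object","properties":{"dp":{"type":"array","items":{"type":"array","items":{"type":"number"}}},"turn":{"type":"array","items":{"type":"number"}},"jaw":{"type":"array","items":{"type":"number"}},"grip_force":{"type":"number"}},"required":["dp","turn","jaw"]}

```bash
mkdir -p pics
cat > h.py <<'E'
import numpy as np, cv2
from bench import ctrl
def cam(n):
    c=ctrl.camera_info(n); return np.array(c["intrinsics"]),np.array(c["dist"],float),np.array(c["extrinsics"])
F=np.diag([1.,-1,-1])
def proj(n,P):
    K,d,E=cam(n); P=np.atleast_2d(P).astype(float)
    return cv2.projectPoints((P@E[:3,:3].T+E[:3,3])@F,np.zeros(3),np.zeros(3),K,d)[0][:,0]
def onz(n,uv,z):
    K,d,E=cam(n); u=cv2.undistortPoints(np.array(uv,float).reshape(-1,1,2),K,d)[:,0]
    D=np.c_[u,np.ones(len(u))]@F@E[:3,:3]; C=-E[:3,:3].T@E[:3,3]
    return C+D*((z-C[2])/D[:,2])[:,None]
def save(n,f,crop=None,s=1):
    im=ctrl.get_image(n)[:,:,::-1]
    if crop: a,b,c,d=crop; im=im[b:d,a:c]
    cv2.imwrite('pics/'+f,cv2.resize(im,None,fx=s,fy=s,interpolation=cv2.INTER_CUBIC)); return im
E
python3 - <<'E'
from h import *
a=save('scene','a.png',None,1); save('top','b.png',None,1.4)
for n in('scene','top'):
    K,d,E=cam(n); print(n,K.round(1).tolist(),d,(-E[:3,:3].T@E[:3,3]).round(3)); print(E[:3,:3].round(3).tolist())
    for t in ['cell_center','rest','charger','selector_grip','spring_face','drill','flask','tub','hammer']:
        print(t,[(round(r['confidence'],2),np.round(r['rect']).astype(int).tolist()) for r in ctrl.look_for(n,t)][:5])
s=ctrl.get_state();print(s['time'],s['position'],s['tool_rot'],s['ft_force'])
E
```

```text
scene [[445.4, 0.0, 279.5], [0.0, 445.4, 206.7], [0.0, 0.0, 1.0]] [-0.05481254  0.          0.          0.          0.        ] [ 1.586 -0.417  0.951]
[[0.368, 0.93, 0.007], [-0.554, 0.213, 0.805], [0.747, -0.3, 0.594]]
cell_center [(0.77, [325, 219, 33, 14]), (0.75, [343, 248, 24, 8]), (0.56, [312, 201, 10, 16])]
rest [(0.88, [325, 231, 45, 18]), (0.49, [348, 177, 48, 39])]
charger [(0.73, [235, 250, 70, 69])]
selector_grip [(0.54, [231, 226, 24, 18]), (0.51, [326, 219, 30, 16])]
spring_face [(0.45, [214, 258, 9, 7])]
drill [(0.92, [154, 263, 48, 95])]
flask [(0.88, [413, 188, 31, 60])]
tub [(0.59, [139, 238, 67, 42])]
hammer [(0.72, [349, 177, 51, 37]), (0.21, [326, 219, 32, 16])]
top [[544.6, 0.0, 270.7], [0.0, 544.6, 209.9], [0.0, 0.0, 1.0]] [-0.03775284  0.          0.          0.          0.        ] [0.393 0.02  1.458]
[[-0.017, -1.0, -0.016], [0.996, -0.019, 0.082], [-0.082, -0.014, 0.997]]
cell_center [(0.77, [224, 191, 40, 15]), (0.72, [228, 147, 29, 20]), (0.72, [224, 246, 23, 24])]
rest [(0.64, [224, 195, 48, 36]), (0.6, [225, 191, 46, 19])]
charger [(0.82, [347, 183, 86, 97])]
selector_grip [(0.98, [349, 205, 22, 22])]
spring_face [(0.51, [377, 164, 10, 13])]
drill [(0.9, [450, 156, 67, 92]), (0.51, [348, 204, 26, 24])]
flask [(0.76, [98, 183, 52, 36]), (0.34, [225, 192, 45, 15])]
tub [(0.86, [452, 237, 79, 63])]
hammer [(0.86, [142, 291, 94, 65]), (0.24, [225, 194, 50, 36])]
1.0 [ 0.20560505 -0.61664141  0.22261763] [3.10089670e+00 5.03410481e-01 4.02912415e-06] [-0.37566094 -0.09292273  0.37511528]
```

View pics/b.png

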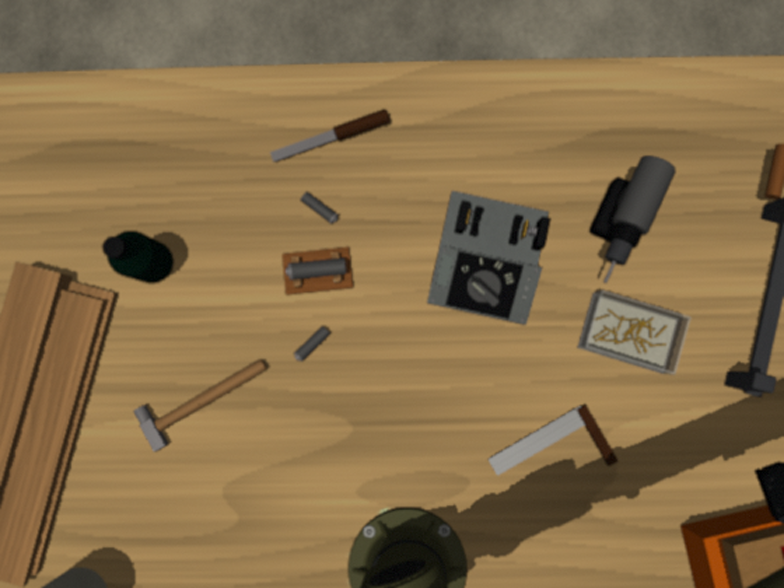

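Run:
```python
from h import *
a=cv2.imread('pics/a.png')[160:300,130:450]
cv2.imwrite('pics/a2.png',cv2.resize(a,None,fx=2.5,fy=2.5,interpolation=cv2.INTER_CUBIC))
```

```text
(no output)
```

View pics/a2.png

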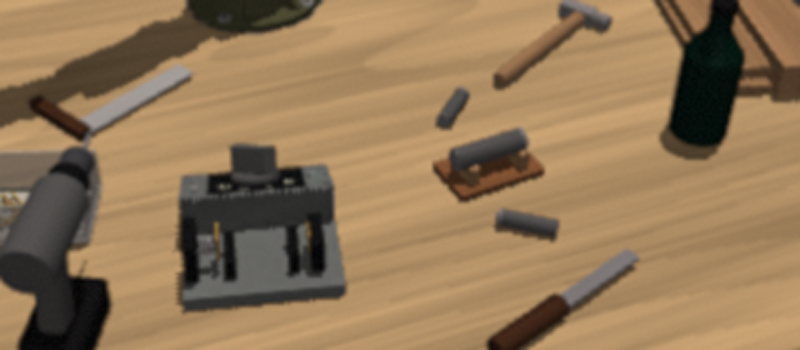

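Run:
```python
from h import *
t=ctrl.get_image('top')[:,:,::-1]; s=ctrl.get_image('scene')[:,:,::-1]
cv2.imwrite('top0.png',t);cv2.imwrite('scene0.png',s)
def c(i,u,v,w,h,S): 
    i=cv2.resize(i[v:v+h,u:u+w],None,fx=S,fy=S,interpolation=cv2.INTER_CUBIC); return i
A=np.hstack([c(t,195,170,60,45,6.66)[:299,:399],c(s,300,200,60,45,6.66)[:299,:399]])
B=np.hstack([c(t,300,130,100,75,4)[:299,:399],c(s,190,210,100,75,4)[:299,:399]])
cv2.imwrite('pics/c.png',np.vstack([A,B]))
for n in('scene','top'):
  for q in('cell_center','rest','charger','selector_grip'):
    for m in ctrl.masks_of(n,q):
        ys,xs=np.nonzero(m['region']); r=cv2.minAreaRect(np.c_[xs,ys].astype(np.float32))
        print(n,q,round(m['confidence'],2),len(xs),xs.mean().round(1),ys.mean().round(1),np.round(r[0],1),np.round(r[1],1),round(r[2],1))
```

```text
scene cell_center 0.83 309 324.7 219.0 [324.9 219. ] [10.1 32.6] 71.6
scene cell_center 0.44 138 341.6 248.8 [340.9 248.9] [22.5  6.5] 8.7
scene cell_center 0.44 92 310.7 202.6 [310.8 202.3] [ 5.5 16.9] 33.7
scene cell_center 0.44 416 350.9 174.4 [347.9 173.8] [17.4 53.2] 61.2
scene rest 0.82 539 325.1 229.5 [325.4 230.2] [18.1 43.9] 84.5
scene charger 0.62 3601 233.1 252.8 [233.5 249.1] [65.4 64.7] 86.6
scene selector_grip 0.66 286 230.9 225.0 [231.5 225. ] [16. 19.] 90.0
scene selector_grip 0.5 516 324.8 229.6 [324.9 230.3] [18. 43.] 84.6
top cell_center 0.9 486 224.5 191.2 [224.9 191.4] [12.3 42.3] 84.5
top cell_center 0.56 255 221.8 244.6 [221.5 244.5] [ 8.5 29.7] 45.0
top cell_center 0.49 257 227.1 147.2 [227.6 147.4] [29.8  9.2] 36.9
top cell_center 0.39 1167 137.3 288.8 [146.2 285.9] [33.1 99.7] 63.4
top rest 0.59 977 226.2 193.4 [225.7 192.6] [30.1 49.6] 84.6
top rest 0.54 5982 348.5 183.9 [349.2 184.2] [75.6 82.3] 12.8
top charger 0.77 6013 349.1 183.6 [349.6 184. ] [75.6 82.5] 12.4
top charger 0.29 27 377.3 164.8 [377.5 164.5] [3. 7.] 90.0
top selector_grip 0.78 460 345.7 204.5 [345.5 204.5] [23. 23.] 90.0
top selector_grip 0.25 6099 348.8 184.0 [349.  184.3] [75.7 83.8] 12.5
```

View pics/c.png

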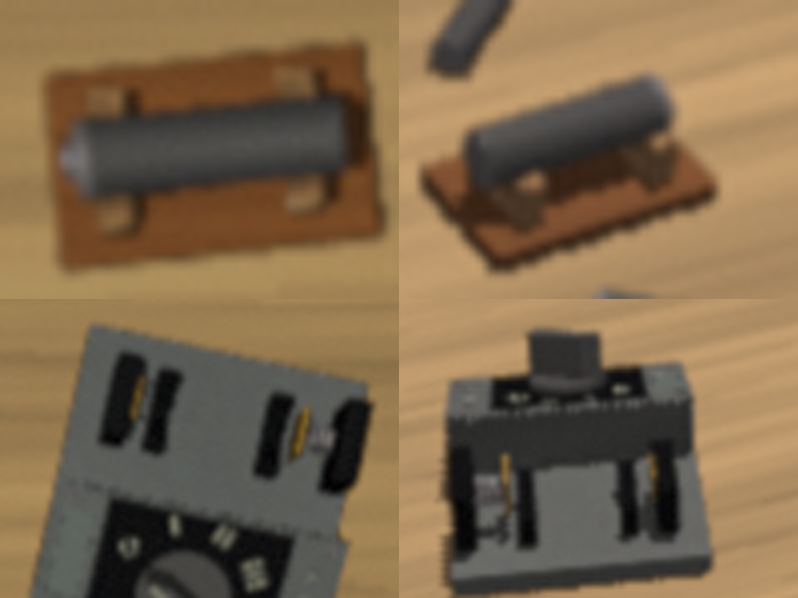

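```bash
cat > fit.py <<'E'
from h import *
from scipy.optimize import minimize
from scipy.spatial.transform import Rotation as R
def box(x0,x1,y0,y1,z0,z1): return np.array([[x,y,z] for x in(x0,x1) for y in(y0,y1) for z in(z0,z1)],float)
wedge=np.array([[x,y,z] for y in(-95,95) for x,z in((-104,0),(-104,25),(0,0),(0,74))],float)
th=np.linspace(0,2*np.pi,24,endpoint=False)
ax=np.array([-np.sin(np.radians(25)),0,np.cos(np.radians(25))]); e1=np.array([ax[2],0,-ax[0]]); e2=np.array([0,1.,0])
pm=np.array([-52,0,49.5]); disc=np.vstack([pm+31*(np.cos(t)*e1+np.sin(t)*e2)+h*ax for t in th for h in(0,10)])
charger=[box(0,117,-95,95,0,20),wedge,disc]
cell=[np.vstack([[r*np.cos(t),y,40+r*np.sin(t)] for t in th for r,y in((16,-55),(16,50),(8,55))])]
rest=[box(-40,40,-65,65,0,12)]+cell
def place(P,q): return P/1000@R.from_euler('z',q[2]).as_matrix().T+[q[0],q[1],0]
def sil(n,parts,q,S=4):
    im=np.zeros((420*S,560*S),np.uint8)
    for P in parts:
        h=cv2.convexHull(((proj(n,place(P,q))+.5)*S*16).astype(np.int32)); cv2.fillConvexPoly(im,h,255,cv2.LINE_AA,4)
    return cv2.resize(im,(560,420),interpolation=cv2.INTER_AREA)/255.
def fit(parts,masks,q0):
    f=lambda s:sum(np.abs(sil(n,parts,np.array(q0)+s*[.01,.01,.05])-m).sum()/m.sum() for n,m in masks.items())
    r=minimize(f,np.zeros(3),method='Nelder-Mead',options=dict(initial_simplex=np.vstack([np.zeros(3),np.eye(3)*1.]),xatol=.02,fatol=1e-4))
    return np.array(q0)+r.x*[.01,.01,.05],r.fun
E
python3 - <<'E'
from fit import *
def msk(n,q,lo,hi):
    for _ in range(4):
        ctrl.get_image(n)
        for m in ctrl.masks_of(n,q):
            k=m['region'].sum()
            if lo<k<hi: return m['region'].astype(float)
p=onz('top',[[224.9,191.4],[349,184],[334.2,155.2],[375.2,163.2]],.04); print(p.round(3))
M={}
for nm,parts,q,lt,ls,y in(('cell','cell_center','cell_center',(430,560),(250,370),.1),('charger','','charger',(5500,6500),(3300,4200),-.218)):
    m={'top':msk('top',q,*lt),'scene':msk('scene',q,*ls)}; P=cell if nm=='cell' else charger
    q0=[*(p[0] if nm=='cell' else p[1])[:2],y]
    for k in(m,{'top':m['top']},{'scene':m['scene']}): print(nm,[np.round(z,4) for z in fit(P,k,q0)])
t=cv2.imread('top0.png'); s=cv2.imread('scene0.png')
for n,i in(('top',t),('scene',s)):
    b,g,r=[i[:,:,k].astype(int) for k in range(3)]; m=((r-b>60)&(r>g+10)).astype(np.uint8)
    roi=np.zeros_like(m); a=(320,140,395,180) if n=='top' else (200,235,275,270); roi[a[1]:a[3],a[0]:a[2]]=1
    k,_,st,c=cv2.connectedComponentsWithStats(m*roi); print(n,[(st[j].tolist(),c[j].round(1)) for j in range(1,k)])
print(ctrl.get_state()['time'])
E
```

```text
[[ 0.561  0.16   0.04 ]
 [ 0.574 -0.166  0.04 ]
 [ 0.651 -0.129  0.04 ]
 [ 0.628 -0.236  0.04 ]]
cell [array([0.5611, 0.1596, 0.1119]), np.float64(0.262)]
cell [array([0.562 , 0.1591, 0.1009]), np.float64(0.0685)]
cell [array([0.5578, 0.1626, 0.1246]), np.float64(0.1185)]
charger [array([ 0.572 , -0.1652, -0.2387]), np.float64(0.0998)]
charger [array([ 0.573 , -0.1654, -0.2423]), np.float64(0.0259)]
charger [array([ 0.5703, -0.1647, -0.2361]), np.float64(0.0667)]
top [([320, 140, 1, 3, 3], array([320., 141.])), ([346, 140, 49, 40, 381], array([381.5, 150.1])), ([334, 153, 1, 2, 2], array([334. , 153.5])), ([333, 158, 1, 1, 1], array([333., 158.])), ([374, 158, 3, 11, 15], array([374.9, 162.9]))]
scene [([200, 235, 2, 18, 19], array([200.1, 243.1])), ([264, 235, 11, 35, 333], array([269.6, 250.6])), ([216, 249, 1, 7, 7], array([216., 252.])), ([253, 253, 1, 1, 1], array([253., 253.])), ([200, 254, 1, 1, 1], array([200., 254.])), ([200, 260, 3, 10, 23], array([200.8, 264.8]))]
1.9
```

```bash
cat >> h.py <<'E'
def goto(x,y,z,yaw=None):
    from scipy.spatial.transform import Rotation as R
    s=ctrl.get_state(); p=np.array(s['position']); M=R.from_rotvec(s['tool_rot']).as_matrix()
    cy=np.degrees(np.arctan2(M[1,0],M[0,0])); d=M.T@(np.array([x,y,z])-p)/.03
    print('t',round(s['time'],2),'p',p.round(4),'yaw',round(cy,2),'F',np.round(s['ft_force'],1),'w',round(s['grip_width'],3),'-> dp',d.round(2),'turn',None if yaw is None else round(((cy-yaw+180)%360-180)/5,2))
E
python3 - <<'E'
from h import *
goto(.5594,.1746,.17,96.2)
bay=np.array([.635,-.1806]);y=np.array([.2368,.9716])
print(proj('top',[[*(bay-.049*y),.06],[*(bay+.055*y),.06]]),proj('scene',[[*(bay-.049*y),.06],[*(bay+.055*y),.06]]))
E
```

```text
t 1.9 p [ 0.2056 -0.6167  0.2226] yaw 18.44 F [ 0.2  0.8 -0.2] w 1.0 -> dp [ 19.53 -21.29   1.75] turn -15.55
[[373.49708172 163.60066515]
 [334.22713224 154.94363074]] [[216.62802988 255.39389941]
 [251.97427376 252.33756834]]
```

Call:
move_arm(dp=[[1.1,-1.2,0],[2.2,-2.4,0],[3.3,-3.6,0],[4.4,-4.8,0],[5.5,-6,0]], turn=[0,0,0,0,0], jaw=[1,1,1,1,1])

```text
time: 2.4
position: [0.3058, -0.3919, 0.2228]
tool_rot: [3.1, 0.503, 0.0]
ft_force: [1.0, -0.5, 0.3]
grip_width: 1.002
```

Call:
move_arm(dp=[[1.1,-1.2,0],[2.2,-2.4,0],[3.3,-3.6,0],[4.4,-4.8,0],[5.5,-6,0]], turn=[0,0,0,0,0], jaw=[1,1,1,1,1])

```text
time: 2.9
position: [0.4053, -0.1689, 0.2229]
tool_rot: [3.1, 0.503, 0.001]
ft_force: [0.8, 0.0, -1.2]
grip_width: 0.999
```

Call:
move_arm(dp=[[1.1,-1.2,0],[2.2,-2.4,0],[3.3,-3.6,0],[4.4,-4.8,0],[5.5,-6,0]], turn=[-1.6,-3.2,-4.8,-6.4,-8], jaw=[1,1,1,1,1])

```text
time: 3.4
position: [0.505, 0.0539, 0.2231]
tool_rot: [2.736, 1.54, 0.001]
ft_force: [0.6, -1.2, 0.1]
grip_width: 0.997
```

```bash
python3 -c "
from h import *
goto(.5594,.1746,.12,96.2)"
```

```text
t 3.4 p [0.505  0.0539 0.2231] yaw 58.74 F [ 0.6 -1.2  0.1] w 0.997 -> dp [ 4.38 -0.54  3.43] turn -7.49
```

Call:
move_arm(dp=[[1.3,-0.15,0.5],[2.6,-0.3,1],[4.0,-0.5,1.5],[4.38,-0.54,2.2],[4.38,-0.54,2.2]], turn=[-1.6,-3.2,-4.8,-6.4,-7.5], jaw=[1,1,1,1,1])

```text
time: 3.9
position: [0.5576, 0.1753, 0.1536]
tool_rot: [-2.089, -2.34, 0.003]
ft_force: [-0.2, -1.0, -0.1]
grip_width: 1.001
```

```bash
python3 -c "
from h import *
goto(.5594,.1746,.021,96.2)
t=ctrl.get_image('top')[:,:,::-1]; s=ctrl.get_image('scene')[:,:,::-1]
c=lambda i,u,v:cv2.resize(i[v:v+75,u:u+100],(400,300),interpolation=cv2.INTER_CUBIC)
cv2.imwrite('pics/d.png',np.hstack([c(t,175,160),c(s,280,180)]))
goto(.5594,.1746,.021,96.2)"
```

```text
t 3.9 p [0.5576 0.1753 0.1536] yaw 96.47 F [-0.2 -1.  -0.1] w 1.001 -> dp [-0.04  0.08  4.42] turn 0.05
t 4.0 p [0.5589 0.1732 0.1556] yaw 96.02 F [ 0.6 -0.2 -0.2] w 1.002 -> dp [0.04 0.03 4.49] turn -0.04
```

View pics/d.png

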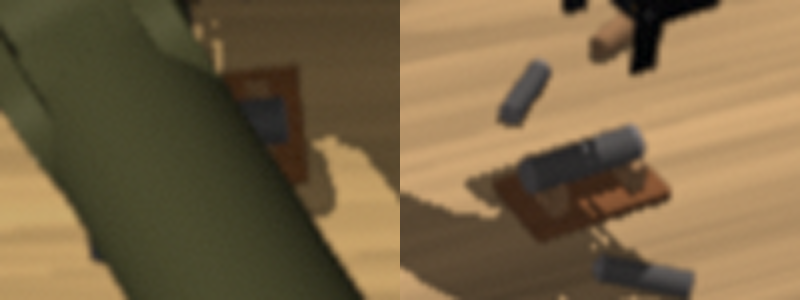

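Call:
move_arm(dp=[[0.02,0.03,1.5],[0.03,0.03,3.0],[0.04,0.03,4.4],[0.04,0.03,4.48],[0.04,0.03,4.48]], turn=[0,0,0,0,0], jaw=[1,1,1,1,1])

```text
time: 4.5
position: [0.5603, 0.1736, 0.0227]
tool_rot: [-2.105, -2.331, 0.0]
ft_force: [0.3, 0.2, 0.4]
grip_width: 1.001
```

Call:
move_arm(dp=[[0,0,0],[0,0,0],[0,0,0],[0,0,0],[0,0,0]], turn=[0,0,0,0,0], jaw=[-1,-1,-1,-1,-1], grip_force=3)

```text
time: 5.0
position: [0.5604, 0.1739, 0.0226]
tool_rot: [2.103, 2.333, 0.001]
ft_force: [-0.6, 0.1, 0.6]
grip_width: 0.635
```

Call:
move_arm(dp=[[0,0,0],[0,0,0],[0,0,0],[0,0,0],[0,0,0]], turn=[0,0,0,0,0], jaw=[-1,-1,-1,-1,-1])

```text
time: 5.5
position: [0.5593, 0.1738, 0.0219]
tool_rot: [-2.103, -2.333, 0.002]
ft_force: [-2.7, 0.1, 2.0]
grip_width: 0.37
```

Call:
move_arm(dp=[[0,0,-0.15],[0,0,-0.3],[0,0,-0.45],[0,0,-0.6],[0,0,-0.7]], turn=[0,0,0,0,0], jaw=[-1,-1,-1,-1,-1])

```text
time: 6.0
position: [0.5604, 0.174, 0.0437]
tool_rot: [2.103, 2.333, 0.001]
ft_force: [0.3, 0.2, -1.6]
grip_width: 0.368
```

```bash
python3 -c "
from h import *
s=ctrl.get_image('scene')[:,:,::-1]
c=lambda i,u,v:cv2.resize(i[v:v+60,u:u+80],(640,480),interpolation=cv2.INTER_CUBIC)
cv2.imwrite('pics/e.png',c(s,285,185))
goto(.5594,.1746,.04,96.2)"
```

```text
t 6.05 p [0.5606 0.1741 0.0441] yaw 95.94 F [-1.   0.1 -1.3] w 0.365 -> dp [ 0.02 -0.04  0.14] turn -0.05
```

View pics/e.png

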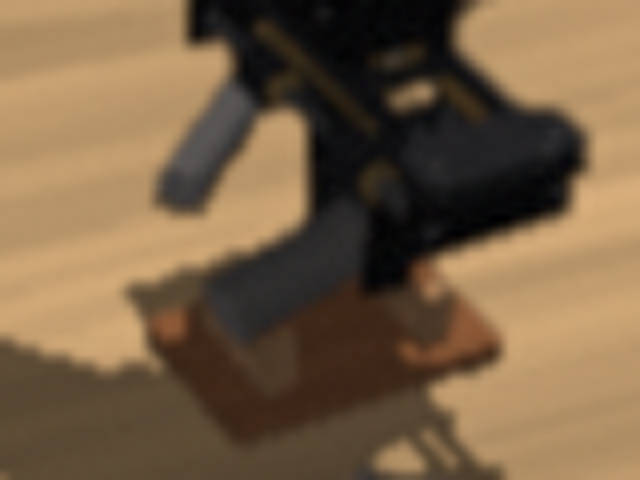

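```bash
python3 -c "
from h import *
G=np.array([.5605,.174,.0629]);a=np.radians(6.1);d=np.array([-np.sin(a),np.cos(a)])
for t in(0,10,15,20,25):
    T=np.radians(t); P=[]
    for off in(-69,-25):
        P.append(np.r_[G[:2]+d*off/1e3*np.cos(T),G[2]+off/1e3*np.sin(T)])
    q=(proj('scene',P)-[285,185]+.5)*8; print(t,q.round(0).tolist())
"
```

```text
0 [[220.0, 273.0], [312.0, 243.0]]
10 [[221.0, 295.0], [312.0, 251.0]]
15 [[223.0, 306.0], [313.0, 255.0]]
20 [[226.0, 316.0], [314.0, 258.0]]
25 [[230.0, 324.0], [315.0, 262.0]]
```

Call:
move_arm(dp=[[0,0,0],[0,0,0],[0,0,0]], turn=[0,0,0], jaw=[-1,-1,-1], grip_force=40)

```text
time: 6.35
position: [0.5601, 0.174, 0.043]
tool_rot: [-2.103, -2.334, 0.0]
ft_force: [0.1, -0.3, -2.0]
grip_width: 0.359
```

Call:
move_arm(dp=[[0,0,-0.8],[0,0,-1.8],[0,0,-2.8],[0,0,-3.5],[0,0,-3.5]], turn=[0,0,0,0,0], jaw=[-1,-1,-1,-1,-1])

```text
time: 6.85
position: [0.5621, 0.175, 0.1511]
tool_rot: [2.101, 2.331, 0.008]
ft_force: [0.5, 0.2, -1.9]
grip_width: 0.357
```

```bash
python3 -c "
from h import *
goto(.635+.2368*.015,-.1806+.9716*.015,.148,76.3)"
```

```text
t 6.85 p [0.5621 0.175  0.1511] yaw 95.94 F [ 0.5  0.2 -1.9] w 0.357 -> dp [-11.57   1.36   0.1 ] turn 3.93
```

Call:
move_arm(dp=[[-1.6,0.2,0],[-3.2,0.4,0],[-4.8,0.6,0],[-6.4,0.8,0],[-8,1,0]], turn=[0,0,0,0,0], jaw=[-1,-1,-1,-1,-1], grip_force=30)

```text
time: 7.35
position: [0.614, -0.0638, 0.1462]
tool_rot: [-2.102, -2.332, 0.002]
ft_force: [0.4, 0.1, -2.8]
grip_width: 0.359
```

```bash
python3 -c "
from h import *
goto(.6412,-.1550,.15,76.3)"
```

```text
t 7.35 p [ 0.614  -0.0638  0.1462] yaw 95.94 F [ 0.4  0.1 -2.8] w 0.359 -> dp [-3.12  0.59 -0.13] turn 3.93
```

Call:
move_arm(dp=[[-1.2,0.2,0],[-2.4,0.4,0],[-3.12,0.59,0],[-3.12,0.59,0],[-3.12,0.59,0]], turn=[1.4,2.8,3.9,3.9,3.9], jaw=[-1,-1,-1,-1,-1])

```text
time: 7.85
position: [0.6411, -0.1528, 0.146]
tool_rot: [-2.466, -1.942, 0.002]
ft_force: [-0.2, 1.2, -2.2]
grip_width: 0.358
```

```bash
cat > ov.py <<'E'
from fit import *
def ov(f,cq,G,g,t,yaw,crop,S):
    """overlay: charger bay (green) and gripped cell (red), G grasp point, g grip offset, tilt t deg, yaw deg of cell axis"""
    u,v,w,h=crop; im=ctrl.get_image('scene')[:,:,::-1][v:v+h,u:u+w]
    im=cv2.resize(im,None,fx=S,fy=S,interpolation=cv2.INTER_CUBIC); raw=im.copy()
    P=lambda X:((proj('scene',X)-[u,v]+.5)*S).astype(int)
    def L(X,c): cv2.polylines(im,[P(X).reshape(-1,1,2)],False,c,1,cv2.LINE_AA)
    B=lambda X:place(np.array(X,float)+[65,0,52],cq)
    L(B([[-16,-49,-14],[16,-49,-14],[16,-49,22],[-16,-49,22],[-16,-49,-14]]),(0,255,0))
    L(B([[-16,55,-14],[16,55,-14],[16,55,14],[-16,55,14],[-16,55,-14]]),(0,255,0))
    L(place(np.array([[0,-95,20],[117,-95,20],[117,95,20],[0,95,20]],float),cq),(0,255,0))
    a,T=np.radians(yaw),np.radians(t); d=np.array([np.cos(a)*np.cos(T),np.sin(a)*np.cos(T),np.sin(T)]); e=np.array([np.sin(a),-np.cos(a),0]); n=np.cross(e,d)
    C=np.array(G)-g/1e3*d
    for o,r in((-55,16),(50,16),(55,8)): L([C+d*o/1e3+r/1e3*(np.cos(k)*e+np.sin(k)*n) for k in np.r_[th,0]],(0,0,255))
    cv2.imwrite('pics/'+f,np.hstack([im,raw]))
E
python3 -c "
from ov import *
s=ctrl.get_state(); G=np.array(s['position'])+[0,0,.019]
goto(.6412,-.1550,.15,76.3)
ov('f.png',[.572,-.165,-.239],G,14,20,76.3,(190,190,90,100),4.4)"
```

```text
t 7.85 p [ 0.6411 -0.1528  0.146 ] yaw 76.45 F [-0.2  1.2 -2.2] w 0.358 -> dp [-0.07  0.02 -0.13] turn 0.03
```

View pics/f.png

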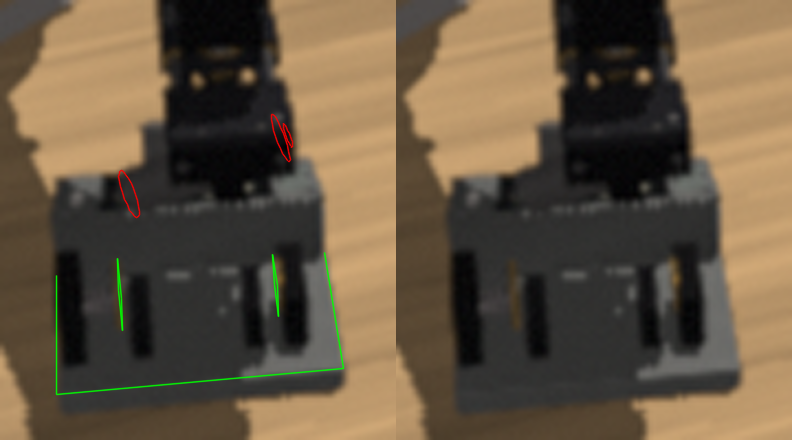

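```bash
python3 -c "
from ov import *
s=ctrl.get_state(); G=np.array(s['position'])+[0,0,.019]; print(G)
ov('g.png',[.572,-.165,-.239],G,14,20,76.3,(200,205,65,45),6.15)
i=cv2.imread('pics/g.png'); cv2.imwrite('pics/g.png',np.clip(255*(i/255.)**.5,0,255).astype(np.uint8))"
```

```text
[ 0.6412945  -0.15138679  0.16552318]
```

View pics/g.png

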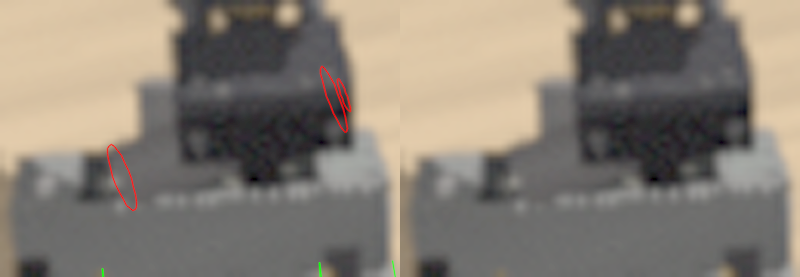

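Call:
move_arm(dp=[[-0.08,0.02,0.8],[-0.08,0.02,1.6],[-0.08,0.02,2.0],[-0.08,0.02,2.0],[-0.08,0.02,2.0]], turn=[0,0,0,0,0], jaw=[-1,-1,-1,-1,-1])

```text
time: 8.45
position: [0.6425, -0.1546, 0.0888]
tool_rot: [2.467, 1.945, 0.001]
ft_force: [-0.4, 0.4, -2.3]
grip_width: 0.36
```

```bash
python3 -c "
from ov import *
goto(.6412,-.1550,.062,76.3)
s=ctrl.get_state(); G=np.array(s['position'])+[0,0,.019]; print(G)
ov('i.png',[.572,-.165,-.239],G,14,20,76.3,(200,215,65,60),6.15)
i=cv2.imread('pics/i.png'); cv2.imwrite('pics/i.png',np.clip(255*(i/255.)**.5,0,255).astype(np.uint8))
goto(.6412,-.1550,.062,76.3)"
```

```text
t 8.45 p [ 0.6425 -0.1546  0.0888] yaw 76.51 F [-0.4  0.4 -2.3] w 0.36 -> dp [-0.02 -0.04  0.89] turn 0.04
[ 0.6424956  -0.15462643  0.1077762 ]
t 8.5 p [ 0.643  -0.1549  0.0895] yaw 76.49 F [ 0.2  0.7 -2.3] w 0.363 -> dp [-0.02 -0.06  0.92] turn 0.04
```

View pics/i.png

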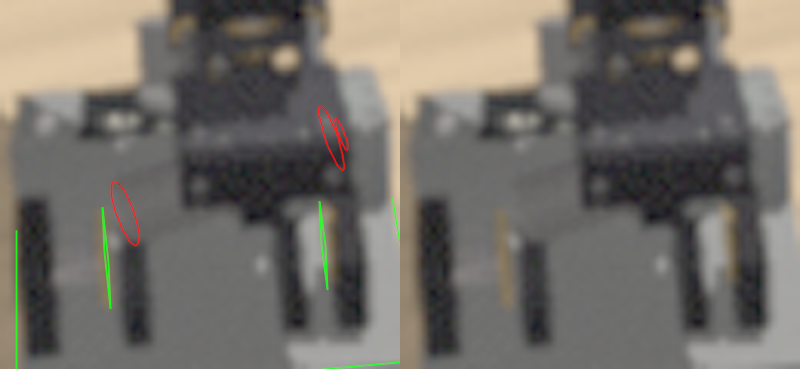

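Call:
move_arm(dp=[[-0.02,-0.04,0.5],[-0.02,-0.05,0.85],[-0.02,-0.05,0.92],[-0.02,-0.05,0.98],[-0.02,-0.05,0.98]], turn=[0,0,0,0,0], jaw=[-1,-1,-1,-1,-1])

```text
time: 9.0
position: [0.6405, -0.1556, 0.0586]
tool_rot: [-2.468, -1.943, 0.0]
ft_force: [1.4, -0.0, -2.7]
grip_width: 0.359
```

```bash
python3 -c "
from h import *
goto(.635+.2368*.008,-.1806+.9716*.008,.058,76.3)"
```

```text
t 9.0 p [ 0.6405 -0.1556  0.0586] yaw 76.44 F [ 1.4 -0.  -2.7] w 0.359 -> dp [-0.59  0.02  0.02] turn 0.03
```

Call:
move_arm(dp=[[-0.15,0,0],[-0.3,0,0.02],[-0.45,0.01,0.05],[-0.6,0.01,0.08],[-0.6,0.01,0.08]], turn=[0,0,0,0,0], jaw=[-1,-1,-1,-1,-1])

```text
time: 9.5
position: [0.6373, -0.1712, 0.0571]
tool_rot: [-2.466, -1.944, -0.005]
ft_force: [-1.3, 6.5, 1.3]
grip_width: 0.362
```

```bash
python3 -c "
from ov import *
s=ctrl.get_state(); G=np.array(s['position'])+[0,0,.019]; print(G)
goto(.635+.2368*.008,-.1806+.9716*.008,.033,76.3)
ov('j.png',[.572,-.165,-.239],G,14,20,76.3,(200,215,65,60),6.15)
i=cv2.imread('pics/j.png'); cv2.imwrite('pics/j.png',np.clip(255*(i/255.)**.5,0,255).astype(np.uint8))"
```

```text
[ 0.63726158 -0.17116443  0.07612393]
t 9.5 p [ 0.6373 -0.1712  0.0571] yaw 76.48 F [-1.3  6.5  1.3] w 0.362 -> dp [-0.06  0.    0.8 ] turn 0.04
```

View pics/j.png

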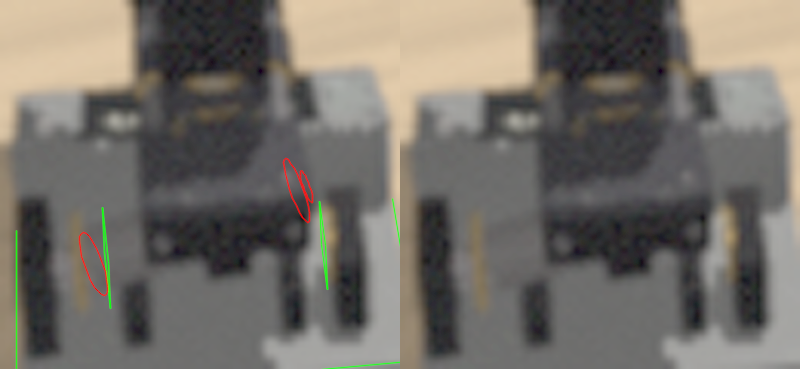

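Call:
move_arm(dp=[[-0.08,0,0.1],[-0.1,0,0.22],[-0.1,0,0.34],[-0.1,0,0.45],[-0.1,0,0.5]], turn=[0,0,0,0,0], jaw=[-1,-1,-1,-1,-1])

```text
time: 10.05
position: [0.6371, -0.1728, 0.042]
tool_rot: [-2.465, -1.946, -0.006]
ft_force: [1.3, 6.6, 0.4]
grip_width: 0.358
```

```bash
python3 -c "
from h import *
goto(.635+.2368*.008,-.1806+.9716*.008,.033,76.3)"
```

```text
t 10.05 p [ 0.6371 -0.1728  0.042 ] yaw 76.57 F [1.3 6.6 0.4] w 0.358 -> dp [-0.   -0.01  0.3 ] turn 0.05
```

Call:
move_arm(dp=[[0,0,0.1],[0,0,0.2],[0,0,0.3],[0,0,0.33],[0,0,0.33]], turn=[0,0,0,0,0], jaw=[-1,-1,-1,-1,-1])

```text
time: 10.55
position: [0.6378, -0.1733, 0.0352]
tool_rot: [2.466, 1.946, 0.006]
ft_force: [-4.3, 7.0, 13.7]
grip_width: 0.358
```

```bash
python3 -c "
from ov import *
s=ctrl.get_state(); G=np.array(s['position'])+[0,0,.019]; print(G)
goto(.635+.2368*.014,-.1806+.9716*.014,.033,76.3)
ov('k.png',[.572,-.165,-.239],G,14,0,76.3,(200,215,65,60),6.15)
i=cv2.imread('pics/k.png'); cv2.imwrite('pics/k.png',np.clip(255*(i/255.)**.5,0,255).astype(np.uint8))"
```

```text
[ 0.63776806 -0.17327849  0.05423521]
t 10.55 p [ 0.6378 -0.1733  0.0352] yaw 76.56 F [-4.3  7.  13.7] w 0.358 -> dp [ 0.21 -0.03  0.07] turn 0.05
```

View pics/k.png

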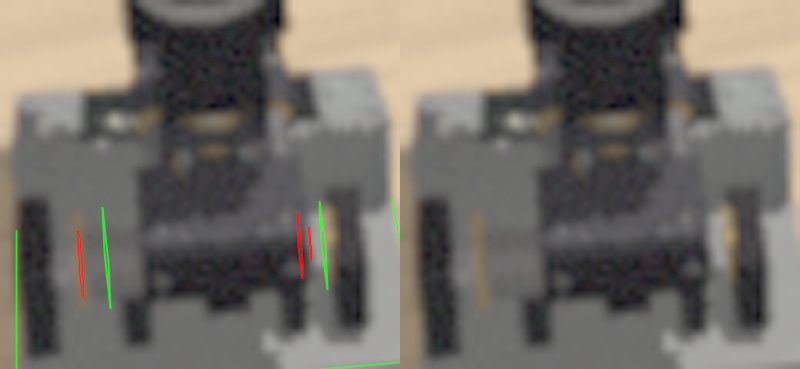

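Call:
move_arm(dp=[[0.07,0,-0.05],[0.14,0,-0.05],[0.2,0,-0.05],[0.2,0,-0.05]], turn=[0,0,0,0], jaw=[-1,-1,-1,-1], grip_force=20)

```text
time: 11.0
position: [0.6378, -0.173, 0.0352]
tool_rot: [2.466, 1.94, -0.002]
ft_force: [-3.6, -1.3, 9.9]
grip_width: 0.357
```

Call:
move_arm(dp=[[0,0,0],[0,0,0],[0,0,0],[0,0,0],[0,0,0]], turn=[0,0,0,0,0], jaw=[0,0,0,0,0])

```text
time: 11.5
position: [0.6371, -0.1704, 0.0326]
tool_rot: [-2.468, -1.943, 0.001]
ft_force: [0.6, -0.7, 0.5]
grip_width: 0.498
```

Call:
move_arm(dp=[[0,0,-0.8],[0,0,-1.8],[0,0,-2.8],[0,0,-3.8],[0,0,-4]], turn=[0,0,0,0,0], jaw=[0,0,0,0,0])

```text
time: 12.0
position: [0.6396, -0.1704, 0.1572]
tool_rot: [2.464, 1.94, 0.006]
ft_force: [-0.5, 0.4, 0.8]
grip_width: 0.495
```

```bash
python3 -c "
from ov import *
q=[.572,-.165,-.239]; C=place(np.array([[65,0,52.]]),q)[0]
goto(.5075,-.1496,.2,0)
ov('l.png',q,C,0,0,76.3,(195,210,80,70),5)
i=cv2.imread('pics/l.png'); cv2.imwrite('pics/l.png',np.clip(255*(i/255.)**.5,0,255).astype(np.uint8))"
```

```text
t 12.0 p [ 0.6396 -0.1704  0.1572] yaw 76.45 F [-0.5  0.4  0.8] w 0.495 -> dp [-0.36 -4.43 -1.46] turn 15.29
```

View pics/l.png

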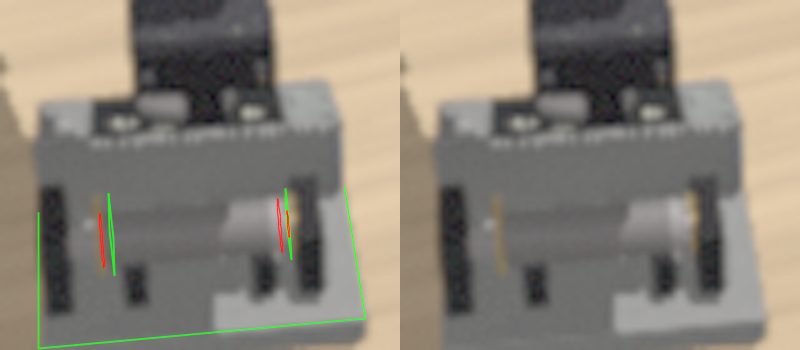

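```bash
python3 -c "
from fit import *
q=[.572,-.165,-.239]
print(place(np.array([[-66.4,0,80.3]]),q))
i=cv2.imread('top0.png')
P=place((pm+10*ax)[None],q); print('disc',proj('top',P), 'mask was 345.5 204.5 / look_for 349 205')
# disc: grey on black panel
g=cv2.cvtColor(i,cv2.COLOR_BGR2GRAY).astype(int); np.set_printoptions(linewidth=200)
print(g[190:220,328:364:1][::2])
S=sil('top',[disc],q); ys,xs=np.nonzero(S>.5); print('disc sil',xs.mean(),ys.mean())
for a in(0,.698):
    b=1.047-a; d=np.cos(b)*e1+np.sin(b)*e2; print(a,proj('top',place(np.array([pm+46*ax-31*d,pm+46*ax+31*d]),q)).round(1).tolist())
goto(.505,-.149,.13,48.7)"
```

```text
[[ 0.50748741 -0.14928105  0.0803    ]]
disc [[345.07617096 204.95193068]] mask was 345.5 204.5 / look_for 349 205
[[ 14  36  63  58  63  93  66  29  16  13  16  19  19  11  16  18  21  15  17  15  15  16  15  14  36  70  81  82 103  91  54  21  15  14  17  14]
 [ 14  52  91  75  62  82  61  24  13  18  13  15  12  14  21  26  26  27  29  27  21  18  16  17  17  18  29  51  58  39  18  18  14  17  12  12]
 [ 14  15  35  59  55  44  29  13  16  18  21  32  45  52  58  65  67  67  67  66  64  57  54  44  30  18  16  14  17  14  14  12  14  19  28  36]
 [ 14  16  15  16  15  17  14  13  20  32  51  63  67  70  70  70  71  70  71  72  70  70  72  69  64  54  38  23  18  11  14  28  59  92 100  89]
 [ 17  15  14  16  14  14  20  34  43  39  38  36  43  47  52  60  68  70  70  70  70  71  70  69  70  70  65  52  31  19  16  22  46  73  95  98]
 [ 14  15  15  17  17  17  40  58  55  46  43  40  35  33  34  36  47  59  66  69  70  69  70  68  70  70  70  67  56  30  14  15  29  59  81  84]
 [ 14  17  13  17  14  30  58  68  69  87 104  93  70  58  52  40  32  33  44  56  67  68  70  70  69  
[... 750 characters left out ...]
 12  12  12  15  15  17  10]
 [ 14  14  16  14  17  16  13  13  15  17  29  45  56  63  67  66  66  65  63  62  65  68  69  70  70  71  66  55  33  17  14  14  15  15  12  15]
 [ 18  15  14  15  13  11  13  14  13  13  13  17  18  23  29  30  31  32  32  29  33  47  60  68  70  69  64  50  31  16  15  16  16  13  15  15]
 [ 14  15  12  14  15  12  12  11  13  16  13  15  13  14  15  14  15  12  15  11  17  16  28  44  51  44  32  19  16  14  15  14  17  15  15  13]]
disc sil 345.21581196581195 204.44230769230768
0 [[354.3, 217.6], [336.4, 201.7]]
0.698 [[346.7, 221.1], [344.0, 198.0]]
t 12.05 p [ 0.639  -0.1704  0.1562] yaw 76.44 F [ 1.4 -0.8  0.7] w 0.501 -> dp [-0.35 -4.52  0.85] turn 5.55
```

Call:
move_arm(dp=[[-0.1,-1.4,0],[-0.2,-2.8,0],[-0.3,-4.2,0.2],[-0.35,-4.52,0.5],[-0.35,-4.52,0.85]], turn=[1.4,2.8,4.2,5.55,5.55], jaw=[0.1,0.1,0.1,0.1,0.1])

```text
time: 12.55
position: [0.5008, -0.1493, 0.1262]
tool_rot: [2.863, 1.293, -0.004]
ft_force: [0.7, 0.1, 0.1]
grip_width: 0.546
```

```bash
python3 -c "
from h import *
goto(.505,-.149,.077,48.7)"
```

```text
t 12.55 p [ 0.5008 -0.1493  0.1262] yaw 48.6 F [0.7 0.1 0.1] w 0.546 -> dp [0.1  0.1  1.64] turn -0.02
```

Call:
move_arm(dp=[[0,0,0],[0,0,0.7],[0,0,1.4],[0,0,1.75],[0,0,1.75]], turn=[0,0,0,0,0], jaw=[0.1,0.1,0.1,0.1,0.1])

```text
time: 13.05
position: [0.5025, -0.1481, 0.0732]
tool_rot: [-2.858, -1.296, 0.002]
ft_force: [0.0, -0.4, 0.2]
grip_width: 0.552
```

```bash
python3 -c "
from h import *
goto(.505,-.149,.077,48.7)"
```

```text
t 13.05 p [ 0.5025 -0.1481  0.0732] yaw 48.79 F [ 0.  -0.4  0.2] w 0.552 -> dp [ 0.03  0.08 -0.13] turn 0.02
```

Call:
move_arm(dp=[[0.03,0.05,-0.1],[0.03,0.05,-0.1],[0.03,0.05,-0.1],[0.03,0.05,-0.1],[0.03,0.05,-0.1]], turn=[0,0,0,0,0], jaw=[-1,-1,-1,-1,-1], grip_force=15)

```text
time: 13.55
position: [0.5054, -0.1495, 0.0785]
tool_rot: [2.861, 1.294, 0.002]
ft_force: [1.8, -1.1, -0.4]
grip_width: 0.225
```

Call:
move_arm(dp=[[0,0,0],[0,0,0],[0,0,0]], turn=[0,0,0], jaw=[-1,-1,-1])

```text
time: 13.85
position: [0.5054, -0.1495, 0.0785]
tool_rot: [2.861, 1.294, 0.002]
ft_force: [1.7, -1.7, 1.5]
grip_width: 0.229
```

Call:
move_arm(dp=[[0,0,0],[0,0,0],[0,0,0],[0,0,0],[0,0,0]], turn=[1,2,3,4,5], jaw=[-1,-1,-1,-1,-1])

```text
time: 14.35
position: [0.5038, -0.1489, 0.0787]
tool_rot: [-3.075, -0.64, 0.004]
ft_force: [-3.6, 0.5, 8.1]
grip_width: 0.206
```

Call:
move_arm(dp=[[0,0,0],[0,0,0],[0,0,0],[0,0,0],[0,0,0]], turn=[1,2,3,4,5], jaw=[-1,-1,-1,-1,-1])

```text
time: 14.85
position: [0.5035, -0.1474, 0.0781]
tool_rot: [-3.14, 0.04, 0.005]
ft_force: [-1.3, 3.4, 3.3]
grip_width: 0.189
```

```bash
python3 -c "
from h import *
goto(.505,-.149,.077,-35.6)"
```

```text
t 14.85 p [ 0.5035 -0.1474  0.0781] yaw -1.45 F [-1.3  3.4  3.3] w 0.189 -> dp [0.05 0.05 0.04] turn 6.83
```

Call:
move_arm(dp=[[0,0,0],[0,0,0],[0,0,0],[0,0,0],[0,0,0]], turn=[1,2,3,4,5], jaw=[-1,-1,-1,-1,-1])

```text
time: 15.35
position: [0.5039, -0.1461, 0.0776]
tool_rot: [-3.055, 0.718, 0.005]
ft_force: [-1.5, 4.5, 3.2]
grip_width: 0.19
```

Call:
move_arm(dp=[[0,0,0],[0,0,0],[0,0,0],[0,0,0],[0,0,0]], turn=[1,1.8,1.9,1.9,1.9], jaw=[-1,-1,-1,-1,-1])

```text
time: 15.85
position: [0.5041, -0.1456, 0.0778]
tool_rot: [-2.987, 0.962, 0.005]
ft_force: [-0.7, 5.5, 3.7]
grip_width: 0.197
```

```bash
python3 -c "
from h import *
goto(.505,-.149,.077,-35.6);print(ctrl.get_state()['torque'])"
```

```text
t 15.85 p [ 0.5041 -0.1456  0.0778] yaw -35.69 F [-0.7  5.5  3.7] w 0.197 -> dp [0.09 0.08 0.03] turn -0.02
[1.52198883 0.05526158 0.17578547]
```

Call:
move_arm(dp=[[0,0,0],[0,0,0],[0,0,0],[0,0,0],[0,0,0]], turn=[0,0,0,0,0], jaw=[0,0,0,0,0])

```text
time: 16.35
position: [0.5044, -0.1495, 0.0778]
tool_rot: [2.989, -0.967, -0.001]
ft_force: [-0.0, 0.6, 0.5]
grip_width: 0.483
```

Call:
move_arm(dp=[[0,0,-1],[0,0,-2.2],[0,0,-3.6],[0,0,-4.5],[0,0,-4.5]], turn=[0,0,0,0,0], jaw=[0,0,0,0,0])

```text
time: 16.85
position: [0.5073, -0.1499, 0.2176]
tool_rot: [2.988, -0.966, 0.013]
ft_force: [0.3, -0.6, -0.6]
grip_width: 0.501
```

```bash
python3 -c "
from h import *
goto(.46,.08,.21)"
```

```text
t 16.85 p [ 0.5073 -0.1499  0.2176] yaw -35.83 F [ 0.3 -0.6 -0.6] w 0.501 -> dp [-5.77 -5.29  0.22] turn None
```

Call:
move_arm(dp=[[-1.1,-1.0,0],[-2.2,-2,0],[-3.3,-3,0],[-4.4,-4,0],[-5.4,-5,0]], turn=[0,0,0,0,0], jaw=[0,0,0,0,0])

```text
time: 17.35
position: [0.4598, 0.0689, 0.2121]
tool_rot: [2.988, -0.966, -0.001]
ft_force: [1.5, -0.5, 0.4]
grip_width: 0.495
```

```bash
python3 -c "
from fit import *
q=[.572,-.165,-.239]
t=ctrl.get_image('top')[:,:,::-1]; s=ctrl.get_image('scene')[:,:,::-1]
c=lambda i,u,v:cv2.resize(i[v:v+75,u:u+100],(400,300),interpolation=cv2.INTER_CUBIC)
cv2.imwrite('pics/m.png',np.clip(255*(np.hstack([c(t,300,145),c(s,190,205)])/255.)**.6,0,255).astype(np.uint8))
for a in(.698,1.396,2.094):
    b=1.047-a; d=np.cos(b)*e1+np.sin(b)*e2; print(a,((proj('top',place(np.array([pm+46*ax-31*d,pm+46*ax+31*d]),q))-[300,145]+.5)*4).round(0).tolist())
print(ctrl.get_state()['time'])"
```

```text
0.698 [[189.0, 306.0], [178.0, 214.0]]
1.396 [[156.0, 299.0], [211.0, 222.0]]
2.094 [[136.0, 274.0], [231.0, 247.0]]
17.45
```

View pics/m.png

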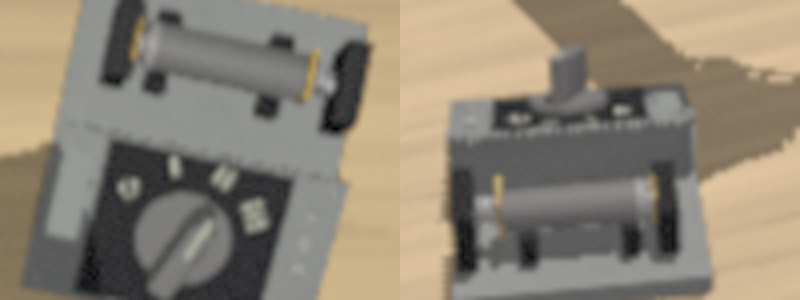

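```bash
python3 -c "
from h import *
print(ctrl.close_job())"
```

```text
the job is handed in; nothing more can be done
None
```

The cell is loaded in the charger bay, the selector stands at the two-bar mark, and I handed the job in at about 17.5 s of the 58 s. `close_job()` gave no verdict, so the result rests on my last pictures.

**How it went**
- **Pick-up:** I gripped the cell about 14 mm towards its stud and lifted lightly, so the flat end drooped to about 20°. I then gripped harder to hold that angle.
- **Loading:** I set the flat end against the spring and pushed it back about 10 mm, with 6.5 N measured. I then lowered the stud end until the cell lay flat and let go.
- **Selector:** I gripped the bar at the ring mark, turned it clockwise about 84° in tool yaw, and released.

**Last checks**
- **Cell:** The final pictures show it flat in the bay, stud on the fixed contact. The spring plate matches the seated position I projected, so the spring is pressed.
- **Selector:** The pointer line matches the two-bar direction projected for 1.396 rad.
- **Robot:** The gripper is empty and away from the charger. Forces read about zero.
- **Not measured:** I checked the final cell pose and selector angle by picture only. I did not measure the bystanders again, but the arm kept well clear of them. No check failed or disagreed.

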